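# Brake lever check on a scooter handlebar

## Robot

A 7-joint arm with a two-finger parallel gripper is mounted at the origin on the work surface. World frame = base frame: x ahead of the robot, y to its left, z up, the work surface at z = 0. Lengths are in m, angles in rad, forces in N, time in s.
With the tool pointing down it reaches from about 0.425 to 0.925 m from the base axis. Payload 6.8 kg.
Tool frame: the origin (TCP) lies between the finger pads; the fingertips stand 17 mm ahead of it and the grasp point (between the pads) lies 2 mm behind it; z points along the fingers, x is the direction in which the jaws open and shut, and the axes are right-handed (so a half turn about z gives the same grasp; the last joint's range is limited). The gripper opens to 85 mm and grips with 20 to 120 N. Pads are 22 mm wide; open, the fingers measure 114 mm over their backs; the gripper's body (76 mm by 85 mm) begins 54 mm behind the grasp point. The pads swing forward as they close: fully open they stand 13 mm farther back than shut.
Start: joints at [1.186, 0.477, 0.022, 1.555, -0.011, 1.109, -0.083], TCP at [0.184, -0.649, 0.248] pointing down, gripper open.
Joint ranges: [-2.96, 2.96], [-0.34, 2.1], [-1.41, 1.46], [0.24, 2.44], [-1.37, 4.51], [0.17, 1.92], [-2.96, 2.96]. Speed limits (rad/s): [2.39, 2.39, 3.14, 3.14, 3.14, 3.14, 3.14].

## Interface

Orientations are given as a unit quaternion [w, x, y, z].
In Python, from station import readout, read_camera, get_calibration, bot, models gives the robot as it stands.
- The arm moves only by the tool carry_out, never from a script. Its argument "deltas" is a list of rows, each a list of 2 entries, a list of its own where there are three numbers: the shift along the tool's x, y, z in cm, then the turn about the tool's z in degrees. A call has 1 to 10 rows; each row is the pose to reach, as a shift and turn from the pose measured when the call began, along the tool's axes at that moment; what a row does not reach only later rows make up. A row lasts 1/8 s, in which the tool goes at most 62.5 mm and 10.7 degrees, less where a joint would pass 70% of its speed; a pose out of reach is approached as far as the arm can. A call with a gripper value outside its range is refused whole. "hand" is the opening, from 0 (shut) to 1 (fully open), set as the call begins (left out, the last holds). The fingers move at their own pace and stop on an object; "newtons" is the grip in N (left out, the last holds). Time passes only in rows, so rows that repeat a pose let the fingers close. It gives the time, the measured TCP pose, the force and the opening at its end, in the units of the state.
- readout.get_obs(): the state, without advancing time (a new reading comes with each control period).
- read_camera(name): name is "side" or "top" or "wrist"; returns the picture (384x512x3 uint8, red, green, blue); there is no depth.
- get_calibration(name): a dict with "fov_y" (degrees; the focal length in pixels is half the picture's height over the tangent of half this angle, whatever the lens; pixels are square), "cx", "cy" (the principal point, pixels), "world_from_camera" (4x4, takes a point from camera to world coordinates). Camera axes: x right, y down, z forward; pixel columns grow to the right and rows downward; lengths in m; the calibration is good to about 2 mm. A picture is of the moment at which its call begins: read the wrist's pose just before it. get_calibration takes no time and is no camera call; for the wrist camera it gives the pose at the moment of the call.
- bot.hand_in(): hands the job in, once; it reports no verdict.
Trained networks look in the newest picture that a camera, given by its name, has taken for a name from the list of things; names that differ only in an ending like _2 or _b are one class to them, and where a whole thing is asked for, a point or a joint stands for the part that bears it (a point fixed in the world has none). Each returns a list of dicts, best first, with "score" (0 to 1); they miss things now and then, are a little off and sometimes report something else, mostly with a low value. They report only what shows in the picture. A call takes as long as a camera call.
- models.spot_in(query, camera): "centre" ([row, column] in pixels, amid what is visible of it).
The state is a dict: "t": time; "q": joint angles; "joint_vel": joint speeds; "joint_torque": joint torques, N m; "eef_pos": TCP position; "tool_rot": TCP orientation; "contact_force": force on the tool from outside, world axes, zero at the start; "torque": the same for the moment, N m; "gripper_width": opening from 0.0 (shut) to 1.0 (fully open).
Only numpy, scipy, OpenCV 4.12 (cv2) and the standard library are available. Lean on these libraries where they do the work, as an engineer would, in place of code of your own. Each camera call takes 0.05 s, during which the arm holds its last target. There are 200 camera calls.

## Task

A scooter handlebar is clamped in the vise on the repair table. Check its brake lever: with the outside of the fingers press the lever in towards the grip, firmly but without forcing it, until it comes up against its own stop, hold it there for about two seconds, then let it come all the way back out and move clear. Do not pinch the lever, do not touch the grip behind it, and leave the thumb throttle and the loose things on the table as they are.

Things in the scene. Friction and masses are not known exactly. Their poses are not given: they have to be found in the camera images.
- stand: Fixed: plywood foot 240 x 190 x 18 mm with a blue bench vise (screw handle out to x = -125 mm) holding the handlebar's steering stub. Origin: underside of the foot on the stub's axis; x to the far (front-wheel) side of the bar, y along the bar to its left end, z up. The brake lever is on the +x side of the left (+y) half, the thumb throttle on the -x side of the right half.
- bar_mid (a point): Middle of the straight handlebar, on its axis, 165 mm above the table; axes as the stand's. The bar runs 250 mm either way along y and is 22 mm thick. Here sits the stem head with a small display (top 45 mm above this point); at y = -56 mm a bell, top 33 mm above.
- left_grip: Black rubber grip on the left half of the bar, a cylinder 32 mm thick (37 mm over the flange at its inner end) and 135 mm long. Origin on the bar's axis at the inner end; it runs along its +y. It must not be touched.
- brake_lever (a joint): Angle of the brake lever about its upright pivot at (36, 88, 165) mm in the stand's frame, rad. 0 = rest, fully out; 0.34 = hard against its in stop, the blade still about 16 mm clear of the grip. A spring resists: at lever_pad about 1.5 N at the start, 6 N just before the stop, which is rigid; let go, the lever springs back out.
- lever_pad (a point): Point on the outer face of the bare-metal brake lever's blade, 85 mm from the pivot, at mid height (165 mm above the table); moves 29 mm from rest to stop. Axes turn with the lever: +x out of the face, away from the bar (press along -x), +y along the blade to its tip, z up. At rest the blade leans 0.36 rad out from the bar's line; at the stop it is parallel to the bar.
- lever_end (a point): Centre of the ball end (17 mm thick) of the brake lever, 28 mm past lever_pad; axes as lever_pad's. The blade is 10 mm thick (x), 13 to 15 mm tall (z) and straight from 60 mm before lever_pad to 20 mm past it; open air above, below and outside it.
- throttle (a joint): Angle of the thumb throttle's grey paddle, rad; 0 = released (sprung), up to 0.6. It hangs below and behind the bar on the right half, some 190 mm or more from the brake lever. Not to be pressed.
- oil_can: Loose grey spray can, 52 mm thick, 140 mm tall, standing beyond the bar; origin at the centre of its underside. Leave alone.
- spare_grip: Loose spare rubber grip standing on end, 31 to 37 mm thick, 125 mm tall, beyond the lever; origin at the centre of its underside. Leave alone.
- screwdriver: Loose screwdriver lying on the table below and on the near side of the left grip. Leave alone.
- hex_key: Loose L-shaped hex key, 78 mm long, lying near the right half of the bar. Leave alone.

How it is judged:
On the way:
1. the brake lever is pressed in to its stop (within 0.025 rad) and held there by the fingers (more than 4 N) for 1 s (value of joint brake_lever above 0.315 rad and contact force between the fingers and brake_lever above 4 N), for 1 s.
At the end, for the whole second after the job is handed in: The brake lever is back out (within 0.03 rad of rest), the throttle released (under 0.05 rad), and the can, spare grip, screwdriver and hex key are within 20 mm of where they were, can and spare grip upright within 0.1 rad (value of joint brake_lever below 0.03 rad and value of joint throttle below 0.05 rad and distance of each of oil_can, spare_grip, screwdriver, hex_key from where it was at the start of the episode below 0.02 m and angle between each of oil_can, spare_grip's own z axis and vertical below 0.1 rad); the robot touches nothing.
It fails at once if the lever is forced: more than 60 N on it (contact force between any of the fingers, the arm and brake_lever above 60 N).
It fails at once if the lever is taken between the fingers (contact force between the fingers and brake_lever above 2 N and x of the grasp point in the frame of lever_pad between -0.014 and 0.003 m and y of the grasp point in the frame of lever_pad between -0.07 and 0.035 m and z of the grasp point in the frame of lever_pad between -0.018 and 0.018 m).
It fails at once if the grip behind the lever is touched (more than 2 N) (contact force between any of the fingers, the arm and left_grip above 2 N).
It fails at once if the throttle is pressed (value of joint throttle above 0.1 rad).
It fails at once if a loose thing is lifted, tipped or pushed away (distance of any of oil_can, spare_grip, screwdriver, hex_key from where it was at the start of the episode above 0.03 m or angle between any of oil_can, spare_grip's own z axis and vertical above 0.4 rad).
It also fails if it takes over 38 s, if anything falls off the work surface, if the arm or the gripper's body presses on something with over 40 N, if the wrist force passes 120 N, or if a joint passes its speed limit or range.

## Working session

There is one attempt and no reset: what is moved stays moved. The work goes in short steps, Python scripts to look and compute and a tool call to move; the robot and the scene stay as the last step left them, time stands still between calls to the robot, and variables do not carry over. Pictures are saved under pics/ and viewed, about 8 in all and at most 12, crops included, and the job is handed in when it is done.

Besides the shell and the picture viewer there is one more tool, called after ">>>" as name(argument=value, ...) on one line, values as JSON. carry_out: Moves the arm, as the interface text tells. Its arguments: {"type":"object","properties":{"deltas":{"type":"array"},"hand":{"type":"number"},"newtons":{"type":"number"}},"required":["deltas"]}

```bash
mkdir -p pics
cat > h.py <<'E'
import numpy as np, cv2
from station import readout, read_camera, get_calibration, bot, models
def K(c):
    f=192/np.tan(np.radians(c['fov_y'])/2); return np.array([[f,0,c['cx']],[0,f,c['cy']],[0,0,1]])
def ray(cam,rc):
    c=get_calibration(cam); T=np.array(c['world_from_camera']); d=T[:3,:3]@np.linalg.inv(K(c))@[rc[1],rc[0],1]
    return T[:3,3],d
def at_z(cam,rc,z):
    o,d=ray(cam,rc); return o+d*(z-o[2])/d[2]
def proj(cam,p):
    c=get_calibration(cam); T=np.linalg.inv(c['world_from_camera']); v=K(c)@(T[:3,:3]@p+T[:3,3]); return v[:2]/v[2] # col,row
def tri(a,b):
    (o1,d1),(o2,d2)=a,b; A=np.c_[d1,-d2]; s=np.linalg.lstsq(A,o2-o1,rcond=None)[0]; p,q=o1+d1*s[0],o2+d2*s[1]; return (p+q)/2,np.linalg.norm(p-q)
def save(cam,n): 
    im=read_camera(cam); cv2.imwrite(f'pics/{n}.png',im[:,:,::-1]); return im
E
python3 - <<'E'
from h import *
np.set_printoptions(precision=3,suppress=True)
a=save('top','top1');b=save('side','side1')
cv2.imwrite('pics/both.png',cv2.resize(np.hstack([a,b])[:,:,::-1],(800,300),interpolation=cv2.INTER_AREA))
for n in ['stand','left_grip','lever_pad','lever_end','brake_lever','throttle','oil_can','spare_grip','screwdriver','hex_key']:
    r={}
    for c in ['top','side']:
        r[c]=models.spot_in(n,c)[:2]
        print(n,c,[(np.round(x['centre']),round(x['score'],2)) for x in r[c]])
    if r['top'] and r['side']: print('   ',*tri(ray('top',r['top'][0]['centre']),ray('side',r['side'][0]['centre'])))
for c in ['top','side']: print(c,get_calibration(c))
print(readout.get_obs())
E
```

```text
stand top [(array([226., 298.]), 0.93)]
stand side [(array([256., 223.]), 0.64)]
    [ 0.481 -0.204  0.033] 0.013468598801145096
left_grip top [(array([193., 217.]), 0.62)]
left_grip side [(array([171., 244.]), 0.73)]
    [ 0.543 -0.033  0.181] 0.007393441460090981
lever_pad top [(array([170., 245.]), 0.56), (array([248., 359.]), 0.48)]
lever_pad side [(array([194., 258.]), 0.47)]
    [ 0.585 -0.085  0.147] 0.0028350961326481226
lever_end top [(array([171., 248.]), 0.92)]
lever_end side [(array([190., 257.]), 0.59)]
    [ 0.582 -0.093  0.171] 0.00020194684120875792
brake_lever top [(array([174., 243.]), 0.93)]
brake_lever side [(array([188., 257.]), 0.8)]
    [ 0.579 -0.082  0.164] 0.003680526685566617
throttle top []
throttle side [(array([262., 204.]), 0.68)]
oil_can top [(array([130., 324.]), 0.67), (array([224., 298.]), 0.43)]
oil_can side [(array([260., 298.]), 0.84)]
    [ 0.681 -0.254  0.082] 0.0010030376060590717
spare_grip top [(array([107., 246.]), 0.63)]
spare_grip side [(array([210., 313.]), 0.55)]
    [ 0.734 -0.085  0.074] 0.0011545933260343514
screwdriver top [(array([
[... 591 characters left out ...]
2666649578467, 'cy': 198.6291640312963, 'world_from_camera': array([[ 1.   , -0.021,  0.012,  0.559],
       [-0.024, -0.744,  0.667, -0.91 ],
       [-0.005, -0.667, -0.745,  1.048],
       [ 0.   ,  0.   ,  0.   ,  1.   ]])}
{'t': 1.1, 'q': array([ 1.186,  0.477,  0.022,  1.555, -0.011,  1.109, -0.083]), 'joint_vel': array([-0.001,  0.001,  0.001,  0.002,  0.001,  0.   , -0.   ]), 'joint_torque': array([ -0.001, -59.634,   1.606, -28.155,   0.012,   0.002,  -0.   ]), 'eef_pos': array([ 0.184, -0.649,  0.248]), 'tool_rot': array([-0.   ,  0.798, -0.603, -0.   ]), 'contact_force': array([ 1.467,  0.481, -0.524]), 'torque': array([-0.046, -0.002, -0.018]), 'gripper_width': 1.0032226579598298}
```

View pics/top1.png

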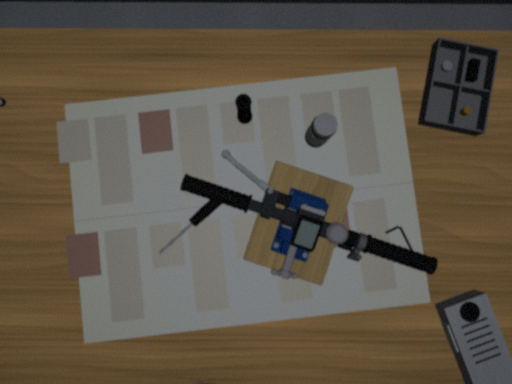

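View pics/side1.png

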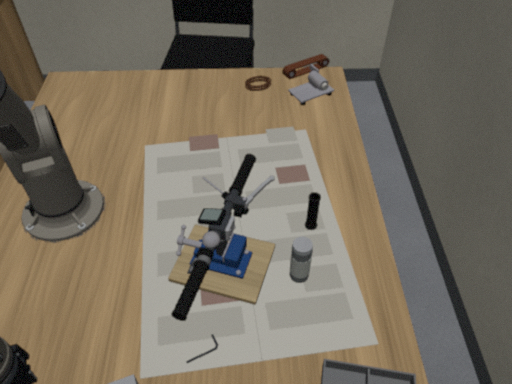

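```bash
cat > g.py <<'E'
from h import *
np.set_printoptions(precision=4,suppress=True)
# top view pixels (row,col)
L=at_z('top',(183,184),.165);R=at_z('top',(266,434),.165);B=at_z('top',(153.5,226),.165)
mid=(L+R)/2; u=(L-R)/np.linalg.norm(L-R); y=u; x=np.array([y[1],-y[0],0])
if __name__=='__main__':
    print('len',np.linalg.norm(L-R),L,R,'mid',mid,'x',x,'y',y)
    print('ball in stand',(B-mid)@x,(B-mid)@y)
    # expected ball at rest
    def lev(a,r,off): # along blade r, out off
        p=.36-a; by=np.array([np.sin(p),np.cos(p)]);bx=np.array([np.cos(p),-np.sin(p)])
        s=np.array([.036,.088])+by*r+bx*off; return s
    print('expect ball',lev(0,.113,0),'pad rest',lev(0,.085,.006),'stop',lev(.34,.085,.006))
    o=readout.get_obs(); print(o['eef_pos'])
    for p in [L,R,B]: print(proj('side',p))
    from scipy.spatial.transform import Rotation as Ro
    w=o['tool_rot'];print(Ro.from_quat([w[1],w[2],w[3],w[0]]).as_matrix())
    im=cv2.imread('pics/top1.png')[130:290,170:450]; im2=cv2.imread('pics/side1.png')[140:330,150:330]
    s=cv2.convertScaleAbs(cv2.resize(im,None,fx=2.8,fy=2.8,interpolation=2),alpha=1.8); cv2.imwrite('pics/c1.png',s)
E
python3 g.py
```

```text
len 0.5063414263046164 [0.5586 0.0324 0.165 ] [ 0.401  -0.4488  0.165 ] mid [ 0.4798 -0.2082  0.165 ] x [ 0.9503 -0.3113  0.    ] y [0.3113 0.9503 0.    ]
ball in stand 0.08043740722748251 0.194237457337994
expect ball [0.0758 0.1938] pad rest [0.0716 0.1654] stop [0.0437 0.1729]
[ 0.1845 -0.6493  0.2483]
[247.9852 158.5285]
[175.872  318.0151]
[270.1273 178.8919]
[[ 0.2733 -0.9619  0.    ]
 [-0.9619 -0.2733  0.    ]
 [-0.     -0.     -1.    ]]
```

View pics/c1.png

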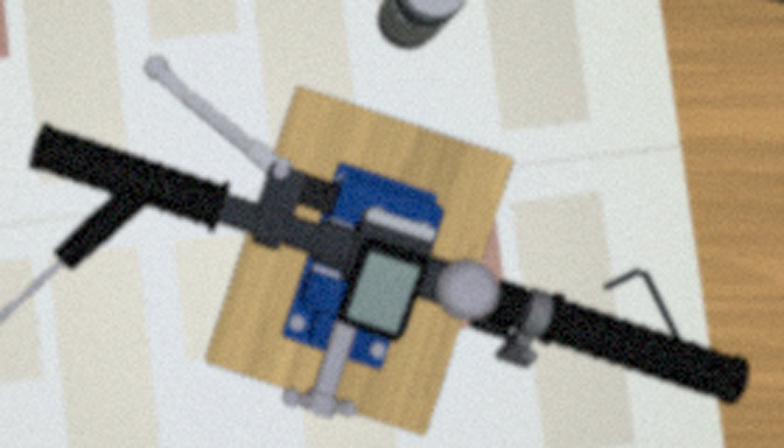

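>>> carry_out(deltas=[[[0,0,-4],0],[[-3,-4.5,-5],4],[[-7,-10.5,-5],9],[[-11,-16.5,-5],14],[[-15,-22.5,-5],19],[[-19,-28.5,-5],24],[[-23,-34.5,-5],29],[[-27,-40.5,-5],34],[[-31,-46.5,-5],34],[[-34,-51,-5],34]], hand=0, newtons=40)

```text
t: 2.35
eef_pos: [0.5451, -0.2262, 0.2987]
tool_rot: [0.0, -0.587, 0.81, -0.0]
contact_force: [1.4, -0.3, 0.8]
gripper_width: 0.005
```

>>> carry_out(deltas=[[[-2.5,-5,0],0],[[-7.5,-7.2,0],0],[[-12.5,-7.2,0],0],[[-16.5,-7.2,0],0],[[-16.5,-7.2,4],0],[[-16.5,-7.2,8],0],[[-16.5,-7.2,12],0],[[-16.5,-7.2,13.4],0],[[-16.5,-7.2,13.4],0]])

```text
t: 3.48
eef_pos: [0.6648, -0.0919, 0.1644]
tool_rot: [-0.0, -0.587, 0.81, 0.0]
contact_force: [-0.1, 0.9, 0.3]
gripper_width: 0.002
```

Run:
```python
from g import *
a=save('side','side2'); b=save('top','top2')
p=readout.get_obs()['eef_pos']; print(p,(p-mid)@x,(p-mid)@y)
t=p-[0,0,.017]
print('tip side',proj('side',t),'tcp top',proj('top',p))
ca=cv2.resize(a[120:240,200:350],None,fx=2.6,fy=2.6,interpolation=2);cb=cv2.resize(b[90:210,170:320],None,fx=2.6,fy=2.6,interpolation=2)
cv2.imwrite('pics/c2.png',cv2.convertScaleAbs(np.hstack([ca,cb])[:,:,::-1],alpha=1.6))
```

```text
[ 0.6662 -0.092   0.1665] 0.1409168561846293 0.168461545630789
tip side [289.4919 194.361 ] tcp top [248.2956 128.4244]
```

View pics/c2.png

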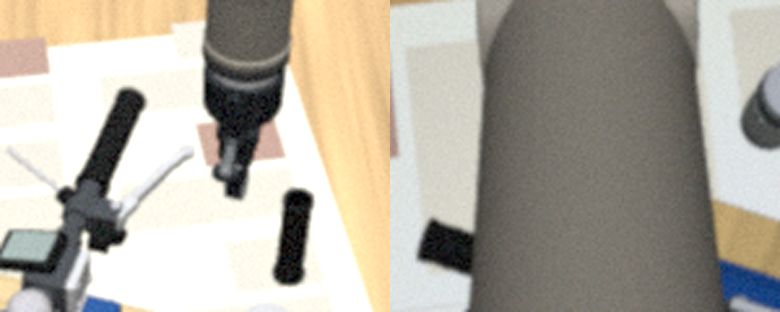

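>>> carry_out(deltas=[[[0,2,0],0],[[0,4,0],0],[[0,5,0],0],[[0,5.5,0],0],[[0,6,0],0],[[0,6.4,0],0],[[0,6.8,0],0],[[0,7.2,0],0],[[0,7.5,0],0],[[0,7.5,0],0]])

```text
t: 4.82
eef_pos: [0.5953, -0.0682, 0.1665]
tool_rot: [0.002, -0.587, 0.81, -0.001]
contact_force: [5.2, 0.6, 1.1]
gripper_width: -0.002
```

>>> carry_out(deltas=[[[0,0.2,0],0],[[0,0.4,0],0],[[0,0.6,0],0],[[0,0.7,0],0],[[0,0.8,0],0],[[0,0.8,0],0]])

```text
t: 5.58
eef_pos: [0.5886, -0.0649, 0.1667]
tool_rot: [0.003, -0.587, 0.81, -0.002]
contact_force: [5.8, 1.0, -0.4]
gripper_width: -0.002
```

>>> carry_out(deltas=[[[0,0.1,0],0],[[0,0.2,0],0],[[0,0.3,0],0],[[0,0.3,0],0]])

```text
t: 6.08
eef_pos: [0.5865, -0.0639, 0.1667]
tool_rot: [0.004, -0.587, 0.81, -0.002]
contact_force: [5.8, -0.1, -1.5]
gripper_width: -0.001
```

>>> carry_out(deltas=[[[0,0.1,0],0],[[0,0.2,0],0],[[0,0.3,0],0],[[0,0.3,0],0]])

```text
t: 6.58
eef_pos: [0.5858, -0.0636, 0.1669]
tool_rot: [0.005, -0.587, 0.81, -0.004]
contact_force: [11.2, -1.2, -5.6]
gripper_width: -0.004
```

>>> carry_out(deltas=[[[0,0.3,0],0],[[0,0.5,0],0],[[0,0.5,0],0],[[0,0.5,0],0],[[0,0.5,0],0],[[0,0.5,0],0],[[0,0.5,0],0],[[0,0.5,0],0],[[0,0.5,0],0],[[0,0.5,0],0]])

```text
t: 7.82
eef_pos: [0.5856, -0.0636, 0.1673]
tool_rot: [0.009, -0.586, 0.81, -0.007]
contact_force: [19.9, -3.9, -10.4]
gripper_width: -0.0
```

Run:
```python
from g import *
a=save('side','side3')
o=readout.get_obs();p=o['eef_pos']; print(p,(p-mid)@x,(p-mid)@y,o['contact_force'])
cv2.imwrite('pics/c3.png',cv2.convertScaleAbs(cv2.resize(a[130:230,190:320],None,fx=5,fy=5,interpolation=2)[:,:,::-1],alpha=1.5))
```

```text
[ 0.5856 -0.0636  0.1673] 0.05549771621000992 0.17032964705645137 [ 19.6425  -4.236  -11.3587]
```

View pics/c3.png

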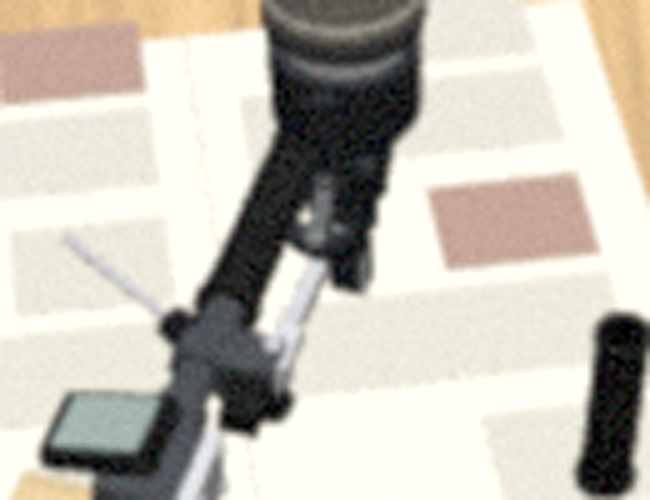

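The lever blade now runs parallel to the bar, and the gap to the grip is still open. The tool has stopped advancing while the force rises to about 23 N, so the lever is on its stop. I'll hold it a little longer.

>>> carry_out(deltas=[[[0,0.4,0],0],[[0,0.4,0],0],[[0,0.4,0],0],[[0,0.4,0],0],[[0,0.4,0],0],[[0,0.4,0],0],[[0,0.4,0],0],[[0,0.4,0],0]])

```text
t: 8.88
eef_pos: [0.5856, -0.0636, 0.1674]
tool_rot: [0.012, -0.586, 0.81, -0.01]
contact_force: [18.0, -3.2, -11.0]
gripper_width: 0.002
```

>>> carry_out(deltas=[[[0,-0.5,0],0],[[0,-1.2,0],0],[[0,-2,0],0],[[0,-3,0],0],[[0,-4.5,0],0],[[0,-6.5,0],0],[[0,-8.5,0],0],[[0,-8.5,-4],0],[[0,-8.5,-9],0],[[0,-8.5,-13],0]])

```text
t: 10.12
eef_pos: [0.6629, -0.0891, 0.3018]
tool_rot: [0.013, -0.586, 0.81, -0.01]
contact_force: [0.6, 0.4, -0.4]
gripper_width: -0.001
```

Run:
```python
from g import *
a=save('side','side4')
o=readout.get_obs();print(o['t'],o['eef_pos'],o['contact_force'])
for n in ['lever_end','oil_can','spare_grip','screwdriver','hex_key']: print(n,[(np.round(r['centre']),round(r['score'],2)) for r in models.spot_in(n,'side')[:1]])
cv2.imwrite('pics/c4.png',cv2.convertScaleAbs(cv2.resize(a[110:370,150:350],None,fx=2.3,fy=2.3,interpolation=2)[:,:,::-1],alpha=1.5))
```

```text
10.175 [ 0.6651 -0.0892  0.308 ] [1.6741 0.0554 3.7596]
lever_end [(array([190., 258.]), 0.55)]
oil_can [(array([259., 298.]), 0.71)]
spare_grip [(array([214., 315.]), 0.89)]
screwdriver [(array([193., 224.]), 0.41)]
hex_key [(array([353., 203.]), 0.61)]
```

View pics/c4.png

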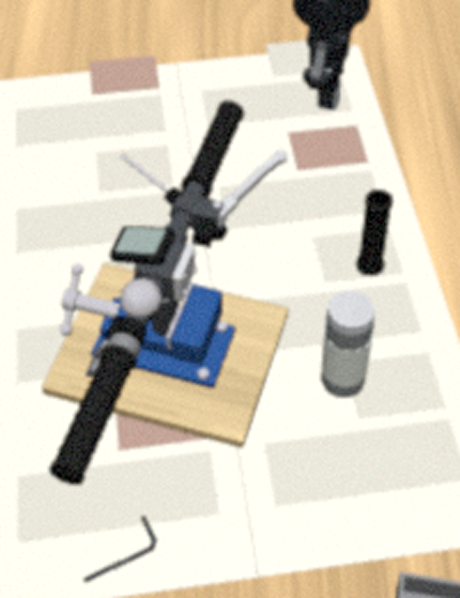

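The lever is back at rest: its ball shows at about (272, 178) in the side view, the same as before. The loose things stand where they were and the gripper is well clear.

```bash
python3 -c "
from station import bot; print(bot.hand_in())"
```

```text
the job is handed in; nothing more can be done
None
```

The brake lever was pressed in to its stop, held there, let back out, and the job is handed in at about 10 s of the 38 s allowed. I pressed with the sides of the closed fingers, so the lever was never between them.

- **Stop:** The tool stopped advancing while the force rose from about 6 N to about 23 N, well under the 60 N limit. The side picture showed the blade parallel to the bar with the gap to the grip still open.
- **Hold:** It was held on the stop for about 2.3 s at roughly 11 to 23 N.
- **After release:** The last side picture showed the lever's ball end back at its rest position, at about (272, 178). The gripper was clear, about 130 mm above the lever.
- **Loose things:** The can, spare grip and hex key look unmoved, and the can and spare grip are upright. The screwdriver was hidden in the picture I viewed; the network placed it within a pixel of where it was before.
- **Disagreement:** The network's position for the hex key shifted by about 6 pixels between pictures. I take that as detector noise, because the tool never went down near it.
- **Not checked:** The throttle was not measured. The tool only passed over that half of the bar at about 300 mm height.

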